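# Release a sample tube from the lever dispenser and ease its lid shut

### The arm

A 6-joint arm with a two-finger parallel gripper is mounted at the origin on a cart in front of the work surface, level with it; the furniture and walls round the work are solid. World frame = base frame: x ahead of the robot, y to its left, z up, the work surface at z = 0. Lengths are in m, angles in degrees, forces in N, time in s.
With the tool pointing down it reaches from about 0.375 to 0.9 m from the base axis. Payload 3.1 kg.
Tool frame: the origin (TCP) lies on the centre line of the jaws, within the pads' length; the fingertips stand 22 mm ahead of it and the grasp point (between the pads) lies 3 mm ahead of it; y points along the fingers, z is the direction in which the jaws open and shut, and the axes are right-handed (so a half turn about y gives the same grasp; the last joint's range is limited). The gripper opens to 87 mm and grips with 3 to 60 N. Pads are 19 mm wide; open, the fingers measure 117 mm over their backs; the gripper's body (75 mm by 190 mm) begins 51 mm behind the grasp point.
Start: joints at [-80.988, 30.224, 82.088, -0, 67.689, -10.227], TCP at [0.206, -0.59, 0.245] pointing down, gripper open.
Joint ranges: [-176.69, 176.69], [-43.24, 126.21], [12.49, 139.97], [-82, 262], [0, 151.66], [-163.58, 163.58]. Speed limits (degrees/s): [159.86, 159.86, 180, 180, 180, 180].

### API

Orientations are given as a 3x3 rotation matrix whose columns are the frame's x, y, z axes.
In Python, from rig import bot gives the robot as it stands.
- The arm moves only by the tool jog_arm, never from a script. Its argument "motion" is one flat list of numbers, 6 for each row, row after row: the shift along the tool's x, y, z in mm, then the turn, a rotation vector about the tool's x, y, z in degrees. A call has 1 to 20 rows; each row is the pose to reach, as a shift and turn from the pose commanded when the call began, along the tool's axes at that moment; what a row does not reach only later rows make up. A row lasts 1/8 s, in which the tool goes at most 62.5 mm and 10.7 degrees, less where a joint would pass 70% of its speed; a pose out of reach is approached as far as the arm can. A call with a gripper value outside its range is refused whole. "gripper" is the opening, from 0 (shut) to 1 (fully open), set as the call begins (left out, the last holds). The fingers move at their own pace and stop on an object; the grip force is fixed at half the most. Time passes only in rows, so rows that repeat a pose let the fingers close. It gives the time, the measured TCP pose, the force and the opening at its end, in the units of the state.
- bot.read_state(): the state, without advancing time (a new reading comes with each control period).
- bot.capture(name): name is "scene" or "top"; returns (picture, depth): 384x512x3 uint8, red, green, blue; 384x512 float32, m along the optical axis (not along the pixel's ray), 0 where there is no reading.
- bot.get_calibration(name): a dict with "mtx" (3x3 intrinsics, pixels), "pose" (4x4, takes a point from camera to world coordinates). Camera axes: x right, y up, looking along -z (the intrinsics and any distortion apply to the point x, -y, -z); pixel columns grow to the right and rows downward; lengths in m; the calibration is good to about 2 mm. A picture is of the moment at which its call begins. get_calibration takes no time and is no camera call.
- bot.hand_in(): hands the job in, once; it reports no verdict.
The state is a dict: "time_s": time; "joint_positions": joint angles; "qvel": joint speeds; "tau": joint torques, N m; "position": TCP position; "tcp_rot": TCP orientation; "force": force on the tool from outside, world axes, zero at the start; "moment": the same for the moment, N m; "opening": opening from 0.0 (shut) to 1.0 (fully open).
Only numpy, scipy, OpenCV 4.12 (cv2) and the standard library are available. Lean on these libraries where they do the work, as an engineer would, in place of code of your own. Each camera call takes 0.05 s, during which the arm holds its last target.

### The job

Press the orange paddle of the tube dispenser down with the fingertips until the linked clear lid lifts and the sample tube rolls out into the white tray. Then, staying on the paddle, let it come up slowly (two seconds or so) so that the lid eases fully shut instead of snapping, and move clear. Work only through the paddle: do not touch the lid, the tube or the tray, and leave the things standing around where they are.

Things in the scene. Friction and masses are not known exactly. Their poses are not given: they have to be found in the camera images.
- dispenser: Blue open-topped sample tube dispenser on a grey base plate, fixed to the bench; housing 126 x 100 mm (x, y), 122 mm high. Origin: centre of its underside. Its x axis points to the outlet and the tray, its z up. Along the x axis, in the frame of the dispenser, the paddle lies at x = -159 mm and the tray's centre at x = +122 mm. The tube rests on a 20 degree ramp inside, held by the lid.
- paddle (a point): Centre of the top face of the lever's paddle: orange plate 40 x 46 mm with a black rubber face, on a steel rod, 97 mm above the bench at rest, about 45 mm at full press. It turns about an axle parallel to the dispenser's y axis, 174 mm from the paddle towards the outlet (85 mm above the bench), so it moves nearly straight down (52 mm in all). Nothing stands under it or within 80 mm of its centre, save its own rod.
- lever (a joint): Angle of the lever: 0 at rest (paddle up), grows as the paddle is pressed, 0.30 at its stop (174 mm arm). A return spring pushes the paddle up with 1 N at rest to about 6 N at full press. If let go it springs back and the lid snaps shut.
- lid (a joint): Angle of the clear lid (flap 66 x 57 mm with an orange lower edge) that hangs over the outlet from a hinge 112 mm above the bench: 0 shut, 1.10 fully open (swings outwards and up). It is linked to the lever: lid angle = 3.67 x lever angle. The tube gets out when the lid passes about 0.6.
- lid_edge (a point): Middle of the lid's orange lower edge, 55 mm above the bench when shut.
- tube: White sample tube with a green cap, 20 mm in diameter, 60 mm long, 25 g, lying on its side. Origin: its centre; y along the tube towards the cap. At the start it waits behind the lid, 64 mm above the bench.
- tray: White catch tray fixed in front of the outlet, 100 x 140 mm, 30 mm high, floor and walls 2 mm thick. Origin: centre of its underside; x axis as the dispenser's.
- case: Black cylindrical objective case with grey cap, 37 mm in diameter, 62 mm high, standing loose beside the lever. Origin: centre of its underside. Elsewhere, a tall grey bagged instrument stands at the right end of the bench (x 0.32 to 0.62 m, y below -0.47 m): keep the arm clear of it.
- eyepiece: Black spare eyepiece, 38 mm in diameter, 52 mm high, standing loose beside the dispenser. Origin: centre of its underside.
- mailer: Flat turquoise slide mailer with a clear top, 37 x 92 x 14 mm, lying loose beside the dispenser on the lever rod's side. Origin: centre of its underside.
Not all that is in view belongs to the job. Leave any red look-alike of the tray alone.

How it is judged (in metres and radians):
On the way, in this order (a step that is already met when the one before it is completed fails the run):
1. the tube has rolled out into the tray while the lid is held open (x of tube in the frame of tray between -0.048 and 0.048 m and y of tube in the frame of tray between -0.068 and 0.068 m and z of tube in the frame of tray below 0.028 m and value of joint lid above 0.4 rad), for 0.1 s.
2. the lid is shut again (value of joint lid below 0.06 rad), for 0.2 s.
At the end, for the whole second after the job is handed in: The tube lies at rest (under 30 mm/s) inside the white tray, its centre below the rim; the lid is shut (under 0.06 rad) and the lever back at rest (under 0.02 rad) (x of tube in the frame of tray between -0.048 and 0.048 m and y of tube in the frame of tray between -0.068 and 0.068 m and z of tube in the frame of tray below 0.028 m and value of joint lid below 0.06 rad and value of joint lever below 0.02 rad and linear speed of tube below 0.03 m/s); the robot touches nothing.
It fails at once if the lid falls faster than 2.5 rad/s (it snaps shut) (velocity of joint lid below -2.5 rad/s).
It fails at once if the robot touches the tube (over 0.3 N) (contact force between any of the arm, the fingers and tube above 0.3 N).
It fails at once if the robot touches the lid (over 0.5 N) (contact force between any of the arm, the fingers and lid above 0.5 N).
It fails at once if the robot touches the tray (over 0.5 N) (contact force between any of the arm, the fingers and tray above 0.5 N).
It fails at once if a bystander is moved more than 15 mm (distance of any of case, eyepiece, mailer from where it was at the start of the episode above 0.015 m).
It also fails if it takes over 38 s, if anything falls off the work surface, if the arm or the gripper's body presses on something with over 40 N, if the wrist force passes 120 N, or if a joint passes its speed limit or range.

## Working session

There is one attempt and no reset: what is moved stays moved. The work goes in short steps, Python scripts to look and compute and a tool call to move; the robot and the scene stay as the last step left them, time stands still between calls to the robot, and variables do not carry over. Pictures are saved under pics/ and viewed, and the job is handed in when it is done.

Besides the shell and the picture viewer there is one more tool, called after ">>>" by a JSON object that holds its "api" and its "payload", one argument or row to a line. jog_arm: Moves the arm, as the interface text tells. Its arguments: {"type":"object","properties":{"motion":{"type":"array","items":{"type":"number"}},"gripper":{"type":"number"}},"required":["motion"]}

```bash
mkdir -p pics; ls; python3 - <<'E'
from rig import bot
import cv2,numpy as np
for n in("scene","top"):
    p,d=bot.capture(n); cv2.imwrite(f"pics/{n}0.png",cv2.cvtColor(p,cv2.COLOR_RGB2BGR)); np.savez(f"{n}0.npz",p=p,d=d)
    c=bot.get_calibration(n); print(n,c)
s=bot.read_state(); print(s)
E
```

```text
pics
scene {'mtx': array([[394.80433425,   0.        , 257.43757373],
       [  0.        , 394.80433425, 187.49573817],
       [  0.        ,   0.        ,   1.        ]]), 'pose': array([[ 0.90426251,  0.30704683, -0.29670112,  0.36563652],
       [-0.42661805,  0.67821023, -0.59835435, -0.40721291],
       [ 0.01750293,  0.66764746,  0.7442718 ,  0.7302229 ],
       [ 0.        ,  0.        ,  0.        ,  1.        ]])}
top {'mtx': array([[472.7143407 ,   0.        , 255.3732728 ],
       [  0.        , 472.7143407 , 194.51268749],
       [  0.        ,   0.        ,   1.        ]]), 'pose': array([[ 1.91090569e-02,  9.81835278e-01, -1.88770577e-01,
         3.96409052e-01],
       [-9.99816917e-01,  1.85788278e-02, -4.57809621e-03,
         1.10546204e-01],
       [-9.87800322e-04,  1.88823500e-01,  9.82010545e-01,
         1.23429921e+00],
       [ 0.00000000e+00,  0.00000000e+00,  0.00000000e+00,
         1.00000000e+00]])}
{'time_s': 0.1, 'joint_positions': array([-8.09887575e+01,  3.02745566e+01,  8.21480134e+01, -1.75326820e-03,
        6.76890699e+01, -1.02262070e+01]), 'qvel': array([-0.05979993, -0.09977075, -0.16995398, -0.00878636, -0.06400439,
       -0.13632006]), 'tau': array([-2.26035850e-04, -4.40987062e+01, -1.77149695e+01,  6.34814682e-02,
        5.33701340e-02, -4.77425817e-05]), 'position': array([ 0.20586209, -0.58948039,  0.24366533]), 'tcp_rot': array([[-9.44157432e-01, -3.33147798e-04,  3.29494512e-01],
       [-3.29494527e-01,  1.92000135e-03, -9.44155533e-01],
       [-3.18086572e-04, -9.99998101e-01, -1.92255392e-03]]), 'force': array([0.35555775, 0.95339039, 0.08254221]), 'moment': array([-0.02797904, -0.00942805, -0.01838117]), 'opening': 0.9998171777145043}
```

View pics/scene0.png

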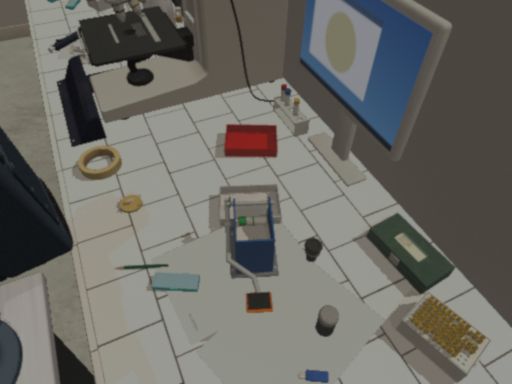

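View pics/top0.png

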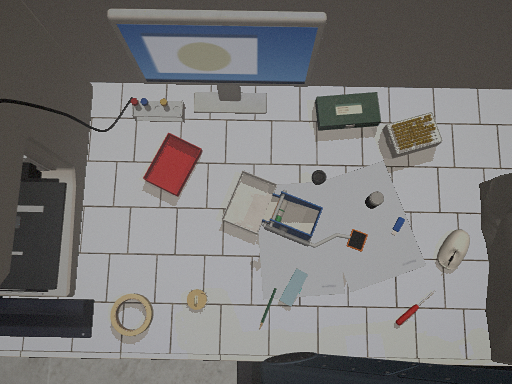

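The paddle candidates are:
- orange and black plate, top (357,240) / scene (259,302)
- red screwdriver, top (407,315)
- red tray, top (173,165)
- blue USB stick, top (398,225)

The orange plate with the black face on the rod is the paddle. I'll measure it and check it in a crop.

```bash
cat >h.py <<'E'
import cv2,numpy as np
from rig import bot
def ray(n,u,v,z):
    c=bot.get_calibration(n);K=c["mtx"];P=c["pose"]
    d=np.array([(u-K[0,2])/K[0,0],-(v-K[1,2])/K[1,1],-1]);d=P[:3,:3]@d;o=P[:3,3]
    return o+d*(z-o[2])/d[2]
def pix(n,X):
    c=bot.get_calibration(n);K=c["mtx"];P=c["pose"]
    q=P[:3,:3].T@(np.array(X)-P[:3,3]);return K[0,0]*q[0]/-q[2]+K[0,2],-K[1,1]*q[1]/-q[2]+K[1,2]
def pts(n,d):
    c=bot.get_calibration(n);K=c["mtx"];P=c["pose"]
    v,u=np.mgrid[:384,:512]
    q=np.stack([(u-K[0,2])/K[0,0]*d,-(v-K[1,2])/K[1,1]*d,-d],-1)
    return q@P[:3,:3].T+P[:3,3]
E
python3 - <<'E'
from h import *
for n,(u,v) in dict(scene=(259,302),top=(357,240)).items():
    z=np.load(n+"0.npz");p=z["p"];d=z["d"]
    hsv=cv2.cvtColor(p,cv2.COLOR_RGB2HSV)
    m=((hsv[...,0]<18)&(hsv[...,1]>150)&(hsv[...,2]>90)).astype(np.uint8)
    m[:v-25]=0;m[v+25:]=0;m[:,:u-25]=0;m[:,u+25:]=0
    c=np.argwhere(m)[:,::-1].astype(np.float32)
    r=cv2.minAreaRect(c);print(n,len(c),r)
    print(ray(n,*r[0],.097)); b=cv2.boxPoints(r)
    print(np.array([ray(n,*q,.097) for q in b]).round(3).tolist())
    P=pts(n,d);print("depth pt",P[int(r[0][1]),int(r[0][0])])
    cv2.imwrite(f"pics/{n}crop.png",cv2.cvtColor(cv2.resize(p[v-90:v+60,u-120:u+80],None,fx=4,fy=4,interpolation=cv2.INTER_CUBIC),cv2.COLOR_RGB2BGR))
z=np.load("top0.npz");hsv=cv2.cvtColor(z["p"],cv2.COLOR_RGB2HSV)
# tray corners by eye
for q in [(246,172),(277,185),(255,235),(224,221)]: print("tray",q,ray("top",*q,.03).round(3))
for nm,q,h in [("case",(375,199),.062),("eye",(319,177),.052),("mailer",(294,287),.014)]: print(nm,ray("top",*q,h).round(3))
E
```

```text
scene 95 ((258.83197021484375, 302.3030700683594), (17.6635799407959, 24.3385066986084), 87.39744567871094)
[ 0.50775825 -0.13753674  0.097     ]
[[0.495, -0.115, 0.097], [0.534, -0.13, 0.097], [0.521, -0.16, 0.097], [0.483, -0.144, 0.097]]
depth pt [ 0.50692185 -0.13602125  0.09601722]
top 56 ((356.4954833984375, 239.7126922607422), (15.673274040222168, 17.96036148071289), 19.653823852539062)
[ 0.50894461 -0.12944557  0.097     ]
[[0.494, -0.104, 0.097], [0.536, -0.119, 0.097], [0.523, -0.155, 0.097], [0.483, -0.139, 0.097]]
depth pt [ 0.51018959 -0.12735384  0.10145976]
tray (246, 172) [0.687 0.142 0.03 ]
tray (277, 185) [0.654 0.06  0.03 ]
tray (255, 235) [0.523 0.115 0.03 ]
tray (224, 221) [0.557 0.195 0.03 ]
case [ 0.616 -0.186  0.062]
eye [ 0.672 -0.046  0.052]
mailer [0.394 0.014 0.014]
```

```bash
python3 - <<'E'
E
ls pics
```

```text
scene0.png
scenecrop.png
top0.png
topcrop.png
```

View pics/topcrop.png

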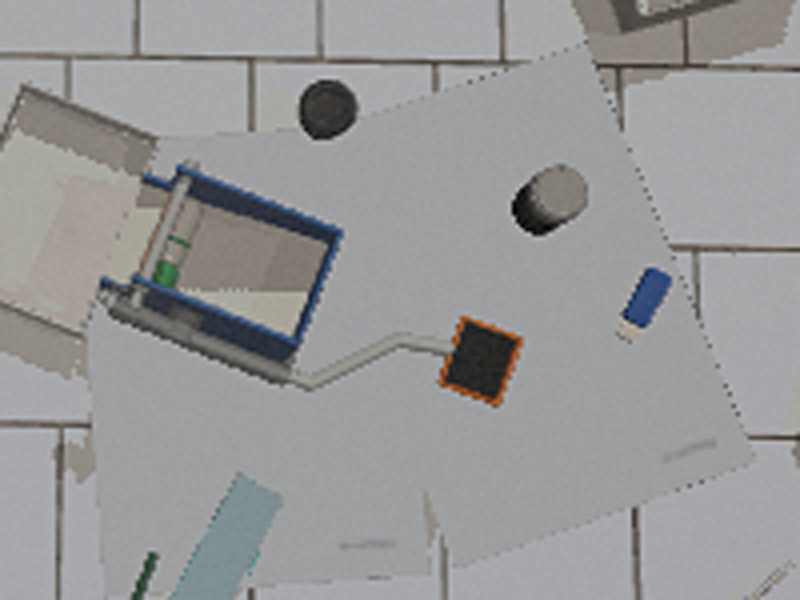

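View pics/scenecrop.png

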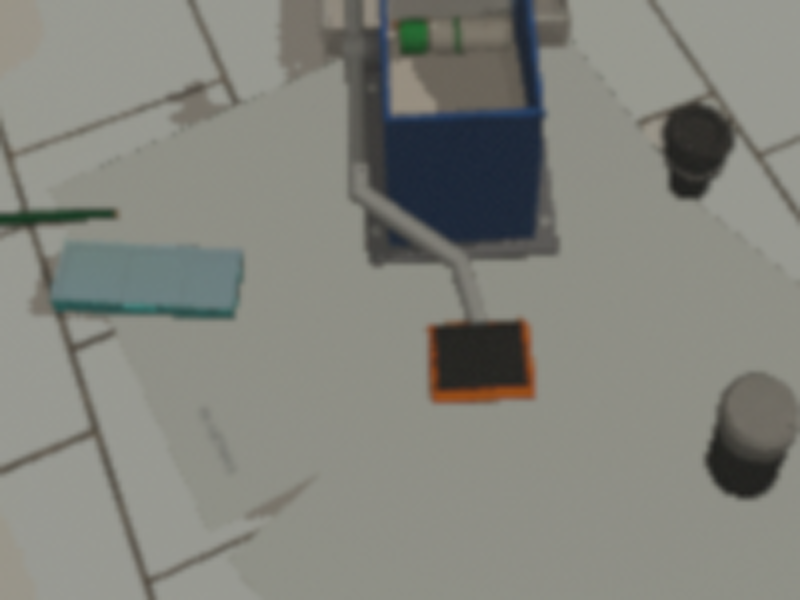

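The crops confirm it: the orange plate with the black face at top (357,240) sits on the steel rod of the dispenser. Its centre is about (0.509, -0.130), and the outlet direction is about 69.5° yaw. I'll bring the closed fingers round, away from the bagged instrument, with the jaw axis along the dispenser's y.

>>> {"api": "jog_arm", "payload": {
  "motion": [-10,0,-30,0,0,0,-20,0,-60,0,0,0,-29,0,-91,0,0,0,-38,0,-121,0,0,0,-48,0,-151,0,0,0,-57,0,-181,0,0,0,-87,0,-198,0,-5,0,-117,0,-214,0,-10,0,-147,0,-231,0,-15,0,-177,0,-248,0,-20,0,-207,0,-265,0,-25,0,-237,0,-282,0,-25,0,-267,0,-299,0,-25,0,-267,0,-299,0,-25,0],
  "gripper": 0
}}

```text
time_s: 1.85
position: [0.3601, -0.2181, 0.2443]
tcp_rot: [[-0.714, -0.001, 0.7], [-0.7, 0.001, -0.714], [-0.0, -1.0, -0.001]]
force: [-0.5, 0.1, -0.8]
opening: 0.002
```

>>> {"api": "jog_arm", "payload": {
  "motion": [-24,6,6,0,-4,0,-48,12,12,0,-8,0,-72,18,17,0,-12,0,-96,24,23,0,-16,0,-120,30,29,0,-20,0,-145,37,35,0,-25,0,-169,44,41,0,-25,0,-169,44,41,0,-25,0,-169,44,41,0,-25,0]
}}

```text
time_s: 2.98
position: [0.5083, -0.1319, 0.2004]
tcp_rot: [[-0.355, -0.001, 0.935], [-0.935, 0.0, -0.355], [0.0, -1.0, -0.001]]
force: [0.3, -0.0, -0.4]
opening: 0.005
```

```bash
python3 - <<'E'
from h import *
s=bot.read_state();print(s["position"],s["tcp_rot"].round(3),s["force"])
tip=s["position"]+.022*s["tcp_rot"][:,1]
for n in("scene","top"):
    p,d=bot.capture(n)
    for X,c in((tip,(255,0,255)),((.509,-.129,.097),(0,255,0))):
        u,v=pix(n,X);print(n,u,v);p[int(round(v)),int(round(u))]=c
    u,v=map(int,pix(n,(.509,-.129,.097)))
    cv2.imwrite(f"pics/{n}1.png",cv2.cvtColor(cv2.resize(p[max(0,v-90):v+60,u-100:u+100],None,fx=4,fy=4,interpolation=cv2.INTER_NEAREST),cv2.COLOR_RGB2BGR))
E
```

```text
[ 0.5083207  -0.13191211  0.20036343] [[-0.355 -0.001  0.935]
 [-0.935  0.    -0.355]
 [ 0.    -1.    -0.001]] [ 0.28151647 -0.03727067 -0.44476071]
scene 258.6453860913631 275.6437401181139
scene 257.3588272993595 297.7975846002497
top 365.2137429676318 236.57136149967576
top 356.3095993131527 239.68614531404472
```

View pics/scene1.png

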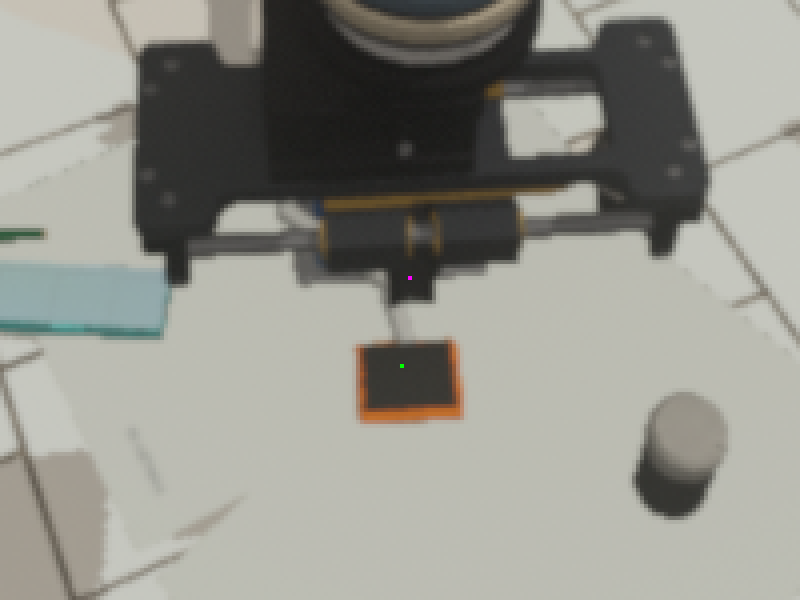

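View pics/top1.png

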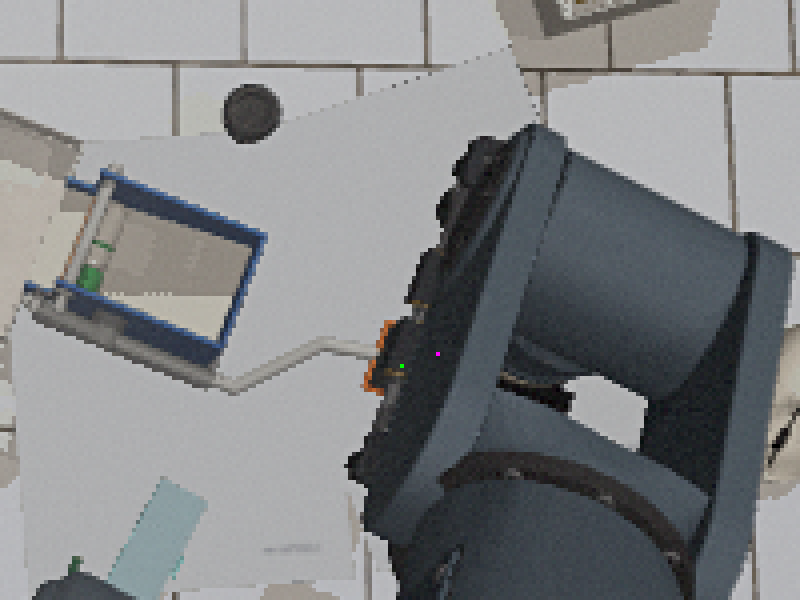

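The fingertips hang right over the paddle at TCP (0.508, -0.132). The two views put the paddle centre within a few mm of that. Now I'll press.

>>> {"api": "jog_arm", "payload": {
  "motion": [0,18,0,0,0,0,0,36,0,0,0,0,0,54,0,0,0,0,0,68,0,0,0,0,0,76,0,0,0,0,0,80,0,0,0,0,0,84,0,0,0,0,-1,88,0,0,0,0,-1,92,0,0,0,0,-2,96,0,0,0,0,-2,100,0,0,0,0,-3,104,0,0,0,0,-3,108,0,0,0,0,-3,112,0,0,0,0,-4,116,0,0,0,0,-4,120,0,0,0,0,-4,124,0,0,0,0,-4,127,0,0,0,0,-4,129,0,0,0,0,-4,129,0,0,0,0]
}}

```text
time_s: 5.58
position: [0.5111, -0.1266, 0.0716]
tcp_rot: [[-0.355, 0.001, 0.935], [-0.935, 0.001, -0.355], [-0.001, -1.0, 0.001]]
force: [2.2, 3.3, 7.0]
opening: 0.004
```

```bash
cat > look.py <<'E'
import sys
from h import *
k=sys.argv[1]
p,d=bot.capture("scene");cv2.imwrite(f"pics/scene{k}.png",cv2.cvtColor(cv2.resize(p[150:350,150:350],None,fx=3,fy=3,interpolation=cv2.INTER_CUBIC),cv2.COLOR_RGB2BGR))
p,d=bot.capture("top");cv2.imwrite(f"pics/top{k}.png",cv2.cvtColor(cv2.resize(p[140:290,200:400],None,fx=4,fy=4,interpolation=cv2.INTER_CUBIC),cv2.COLOR_RGB2BGR))
s=bot.read_state();print(s["time_s"],s["position"],s["force"])
E
python3 look.py 2
```

```text
5.675 [ 0.51110504 -0.12665825  0.07173178] [2.06472395 2.43444193 7.16200786]
```

View pics/scene2.png

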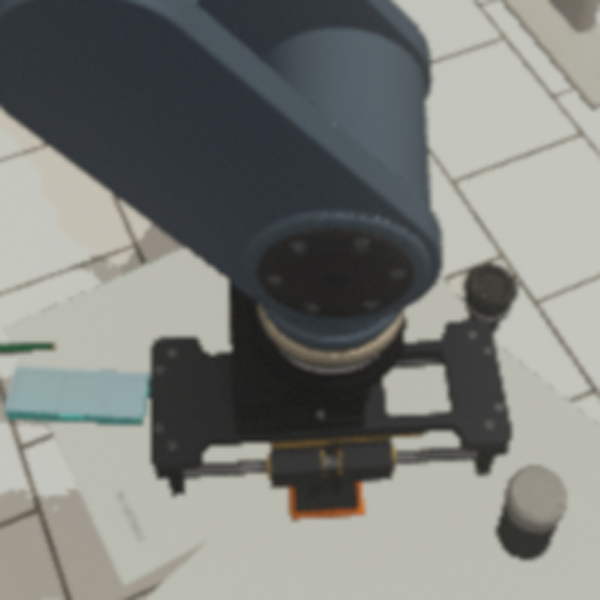

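View pics/top2.png

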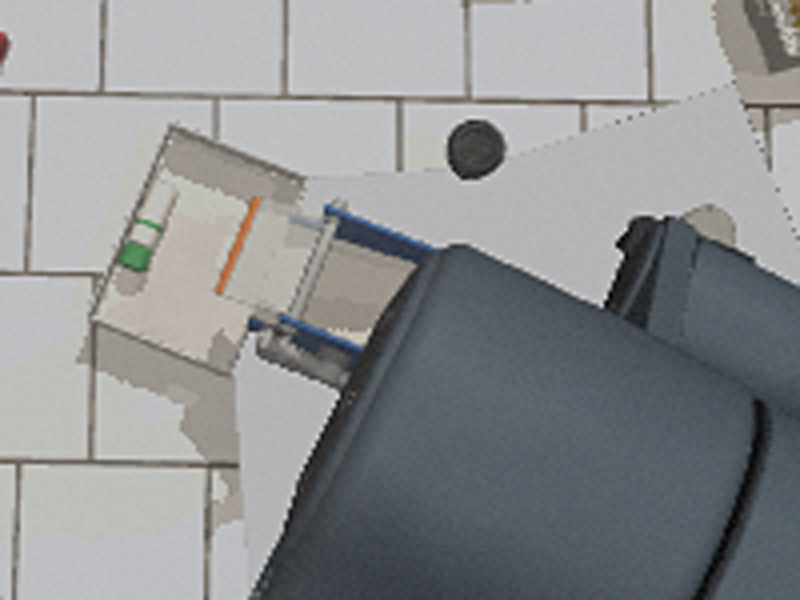

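Scene shows the paddle held down under the fingertips at crop (328,500). Top shows the tube lying in the white tray at crop (148,230), with the lid raised (orange edge at (238,245)). Now a slow release, staying on the paddle.

>>> {"api": "jog_arm", "payload": {
  "motion": [0,0,0,0,0,0,0,0,0,0,0,0,0,-1,0,0,0,0,0,-3,0,0,0,0,0,-6,0,0,0,0,0,-9,0,0,0,0,0,-12,0,0,0,0,1,-15,0,0,0,0,1,-18,0,0,0,0,1,-21,0,0,0,0,2,-24,0,0,0,0,2,-27,0,0,0,0,3,-30,0,0,0,0,3,-33,0,0,0,0,3,-36,0,0,0,0,4,-38,0,0,0,0,4,-40,0,0,0,0,4,-42,0,0,0,0,4,-43,0,0,0,0,4,-44,0,0,0,0]
}}

```text
time_s: 8.18
position: [0.509, -0.1312, 0.1155]
tcp_rot: [[-0.354, -0.001, 0.935], [-0.935, 0.0, -0.354], [0.0, -1.0, -0.001]]
force: [-0.8, 1.8, 0.9]
opening: 0.005
```

>>> {"api": "jog_arm", "payload": {
  "motion": [0,-1,0,0,0,0,0,-2,0,0,0,0,0,-3,0,0,0,0,0,-4,0,0,0,0,0,-5,0,0,0,0,0,-6,0,0,0,0,0,-7,0,0,0,0,0,-8,0,0,0,0,0,-9,0,0,0,0,0,-10,0,0,0,0,0,-12,0,0,0,0,0,-20,0,0,0,0,0,-35,0,0,0,0,0,-60,0,0,0,0,0,-85,0,0,0,0,0,-110,0,0,0,0,0,-110,0,0,0,0,0,-110,0,0,0,0]
}}

```text
time_s: 10.42
position: [0.5088, -0.1311, 0.2255]
tcp_rot: [[-0.354, -0.0, 0.935], [-0.935, 0.0, -0.354], [0.0, -1.0, -0.0]]
force: [-0.7, -0.2, -0.4]
opening: 0.004
```

```bash
python3 look.py 3
```

```text
10.525 [ 0.50851066 -0.13091     0.22471659] [-0.3218069   0.29932986 -0.14336225]
```

View pics/scene3.png

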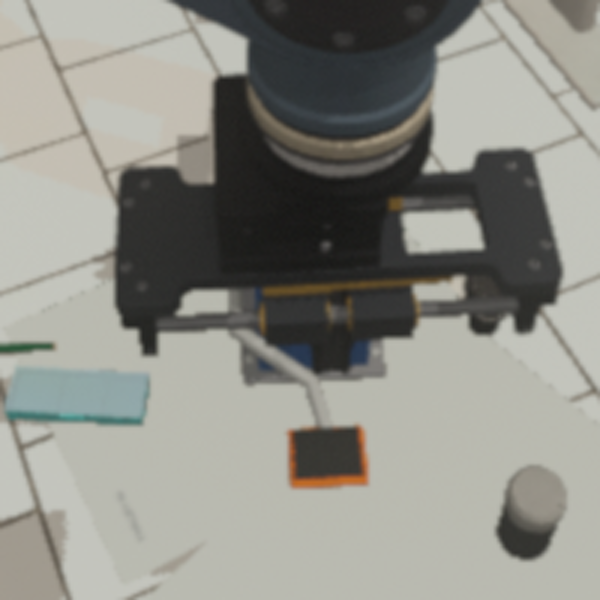

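View pics/top3.png

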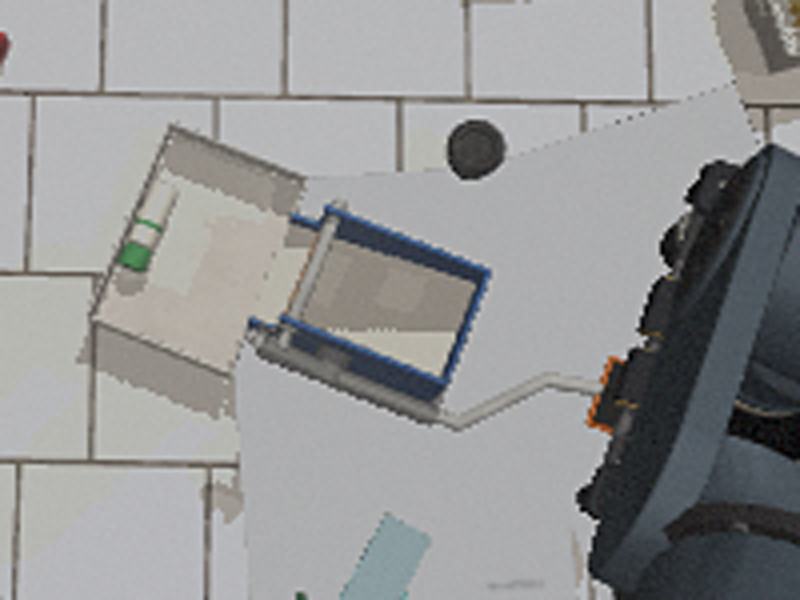

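Scene shows the paddle back at crop (328,457), which is full-image (259,302), its starting pixel. Top shows the lid shut, the tube at rest in the tray at crop (148,230), and the eyepiece, case and mailer where they were. The arm is clear, so I'm handing in.

```bash
python3 -c "
from rig import bot
print(bot.hand_in())"
```

```text
the job is handed in; nothing more can be done
None
```

I pressed the paddle with closed fingertips to about 50 mm above the bench. The tube rolled out into the white tray while the lid was open. I then let the paddle up over about 3 s, staying on it, lifted clear and handed in at about 10.5 s.

- **Tube:** it lies in the white tray, at the same pixel in the picture taken at full press and the one after the release.
- **Lid and paddle:** the top view shows the lid shut. The paddle is back at its starting pixel, (259,302) in the scene view. Both were judged from the pictures, as the joint angles cannot be read directly.
- **Surroundings:** the case, eyepiece and mailer appear unmoved, and the arm is clear, with about 0 N on the tool.
- **Disagreement:** before the press, the two views put the paddle centre up to 8 mm apart, because the scene mask included the plate's front face. I aimed between them and the fingertips stayed on the paddle. No check failed.

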